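Push a lamp carton off the ledge into its chute

ROBOT

A 6-joint arm with a two-finger parallel gripper is mounted at the origin on a cart in front of the work surface, level with it; the furniture and walls round the work are solid. World frame = base frame: x ahead of the robot, y to its left, z up, the work surface at z = 0. Lengths are in m, angles in rad, forces in N, time in s.
With the tool pointing down it reaches from about 0.35 to 0.85 m from the base axis. Payload 8.1 kg.
Tool frame: the origin (TCP) lies between the finger pads; the fingertips stand 14 mm ahead of it and the grasp point (between the pads) lies 5 mm behind it; z points along the fingers, y is the line along which they close (so a half turn about z gives the same grasp; the last joint's range is limited). The gripper opens to 93 mm and grips with 3 to 60 N. Pads are 15 mm wide; open, the fingers measure 128 mm over their backs; the gripper's body (75 mm by 188 mm) begins 65 mm behind the grasp point.
Start: joints at [1.137, 0.13, 1.488, -0, 1.523, -0.085], TCP at [0.205, 0.564, 0.233] pointing down, gripper open.
Joint ranges: [-2.96, 2.96], [-0.89, 2.26], [0.02, 2.5], [-1.34, 4.48], [0, 2.73], [-2.66, 2.66]. Speed limits (rad/s): [2.39, 2.39, 2.79, 3.14, 3.14, 3.14].

INTERFACE

Orientations are given as a rotation vector (axis times angle).
In Python, from plant import robot gives the robot as it stands.
- The arm moves only by the tool arm_command, never from a script. Its argument "targets" is a list of rows, each an object of numbers: "x", "y", "z": the shift along the world's x, y, z in units of 500 mm (1.0 is 500 mm); "rx", "ry", "rz": the turn, a rotation vector about the world's x, y, z in units of 2 rad (1.0 is 2 rad); "claw": the closure in counts, from 0 (fully open) to 255 (shut). In form: [{"x": .., "y": .., "z": .., "rx": .., "ry": .., "rz": .., "claw": ..}, ...]. A call has 1 to 10 rows; each row is the pose to reach, as a shift and turn from the pose commanded when the call began; what a row does not reach only later rows make up. A row lasts 1/12 s, in which the tool goes at most 41.7 mm and 7.16 degrees, less where a joint would pass 70% of its speed; a pose out of reach is approached as far as the arm can. A call with a number of a shift or a turn outside -1 to 1 is refused whole. A call with a gripper value outside its range is refused whole. The fingers move at their own pace and stop on an object; "squeeze" is the grip in N (left out, the last holds). Time passes only in rows, so rows that repeat a pose let the fingers close. It gives the time, the measured TCP pose, the force, the opening and the grip force at its end, in the units of the state.
- robot.read_state(): the state, without advancing time (a new reading comes with each control period).
- robot.read_camera(name): name is "scene" or "top" or "wrist"; returns (picture, depth): 480x640x3 uint8, red, green, blue; 480x640 float32, m along the optical axis (not along the pixel's ray), 0 where there is no reading.
- robot.get_calibration(name): a dict with "intrinsics" (3x3 intrinsics, pixels), "dist" ([k1, k2, p1, p2, k3] as OpenCV has them; the pictures are not rectified), "origin" and "orientation" of the camera in the world. Camera axes: x right, y up, looking along -z (the intrinsics and any distortion apply to the point x, -y, -z); pixel columns grow to the right and rows downward; lengths in m; the calibration is good to about 2 mm. A picture is of the moment at which its call begins: read the wrist's pose just before it. get_calibration takes no time and is no camera call; for the wrist camera it gives the pose at the moment of the call.
- robot.close_job(): hands the job in; it is judged then, once.
The state is a dict: "t": time; "q": joint angles; "dq": joint speeds; "joint_torque": joint torques, N m; "tool_pos": TCP position; "orientation": TCP orientation; "force": force on the tool from outside, world axes, zero at the start; "wrist_torque": the same for the moment, N m; "opening": finger opening in m; "gripper_force": force on a finger pad.
Only numpy, scipy, OpenCV 4.12 (cv2) and the standard library are available. Lean on these libraries where they do the work, as an engineer would, in place of code of your own. Each camera call takes 0.05 s, during which the arm holds its last target. There are 200 camera calls.

TASK

The long lamp carton lies askew on the raised plywood ledge. Without lifting it, and never pressing it hard, slide it away from the robot until it presses lightly, flat along its side, against the metal fence; then push it along the fence, through the gap at the lip, so that it drops down the chute into the grey tray below and stays there. The fence is clamped somewhere else each time, so feel for it gently; leave the other things where they stand.

Things in the scene. Friction and masses are not known exactly. Their poses are not given: they have to be found in the camera images.
- ledge: Fixed plywood ledge on steel legs. Origin: on the table under its lip. +x: across the ledge, away from the robot; -y: the way the carton is pushed, towards the tray (about the robot's right); z up. Flat top 150 mm above the origin, x -110 to +75, y 0 to +165 mm. An aluminium guide (fence, wing, chute in one rigid piece) is clamped on it at a place across x that is not measured.
- lip (a point): Point on the ledge's top edge at its lip (ledge x 0, y 0, z 150 mm); axes as the ledge's. The fence is straight, parallel to y, ledge y 0 to +155, 30 mm high above the top; its face towards the robot lies anywhere from ledge x +5 to +50 mm. At the lip a sheet wing 38 mm high shuts off the robot's side, leaving one gap 50 mm wide between its end and the fence face.
- tray (a point): Centre of the grey tray's floor, 4 mm above the table (ledge x +2, y -60 mm); the tray spans 128 x 115 mm (x, y), walls 50 mm high; axes as the ledge's. The chute over it is a shaft as wide as the gap: from the lip a 62 degree slide, an end wall 108 mm past the lip, side walls that rise 37 mm above the ledge top as far as 56 mm past the lip. It sits with the fence.
- carton_mid (a point): Centre of the loose lamp carton, a rigid box 45 x 110 x 40 mm (own x, y, z), about 0.09 kg, flat on the ledge, centre 20 mm above its top, clear of the fence on the robot's side; long axis y, at first turned 0.15 to 0.4 rad counterclockwise from the ledge's y. Slides easily; tips by itself once its centre is past the lip. Over 25 N from the fingers damages it.
- carton: The same lamp carton; origin at the centre of its underside.
- spool: Spool of solder, 57 x 63 x 38 mm, standing on the table; origin at the centre of its underside. Leave it alone.
- lamp_carton: Small upright lamp carton, 50 x 50 x 62 mm, standing on the table; origin at the centre of its underside. Leave it alone.
- tape_measure: Tape measure, 40 x 75 x 62 mm, standing on the table; origin at the centre of its underside. Leave it alone.
- tape_black: Black roll of insulating tape, 64 x 65 x 19 mm, lying on the table; origin at the centre of its underside. Leave it alone.

How it is judged:
By the outcome, as a careful person would: the job done as asked, in the order asked, and still so for the second after the job is handed in, with the robot touching nothing.
It also fails if it takes over 58 s, if anything falls off the work surface, if the arm or the gripper's body presses on something with over 40 N, if the wrist force passes 120 N, or if a joint passes its speed limit or range.

## Working session

There is one attempt and no reset: what is moved stays moved. The work goes in short steps, Python scripts to look and compute and a tool call to move; the robot and the scene stay as the last step left them, time stands still between calls to the robot, and variables do not carry over. Pictures are saved under pics/ and viewed, at most 10 in all, crops included, and the job is handed in when it is done.

Besides the shell and the picture viewer there is one more tool, called after "Request:" in YAML: its name, and indented under it one key for each argument. arm_command: Moves the arm, as the interface text tells. Shifts and turns lie within -1 to 1; 1 stands for 500 mm of shift or 2 rad of turn. Its arguments: {"type":"object","properties":{"targets":{"type":"array","items":{"type":"object","properties":{"x":{"type":"number","minimum":-1,"maximum":1},"y":{"type":"number","minimum":-1,"maximum":1},"z":{"type":"number","minimum":-1,"maximum":1},"rx":{"type":"number","minimum":-1,"maximum":1},"ry":{"type":"number","minimum":-1,"maximum":1},"rz":{"type":"number","minimum":-1,"maximum":1},"claw":{"type":"number"}}}},"squeeze":{"type":"number"}},"required":["targets"]}

```bash
mkdir -p pics; cat > h.py <<'E'
import numpy as np,cv2
from plant import robot
def cam(n):
    c=robot.get_calibration(n); p,d=robot.read_camera(n); return p,d,c
def R(c):
    o=np.array(c['orientation'],float)
    return cv2.Rodrigues(o)[0] if o.size==3 else o
def cloud(d,c):
    v,u=np.nonzero(d>0); z=d[v,u]
    K=np.array(c['intrinsics'],float)
    n=cv2.undistortPoints(np.stack([u,v],1).astype(np.float64)[:,None],K,np.array(c['dist'],float))[:,0]
    P=np.stack([n[:,0]*z,-n[:,1]*z,-z],1)@R(c).T+np.array(c['origin'])
    W=np.zeros(d.shape+(3,))*np.nan; W[v,u]=P; return W
def save(p,n): cv2.imwrite('pics/'+n,cv2.cvtColor(p,cv2.COLOR_RGB2BGR))
E
python3 - <<'E'
from h import *
s=robot.read_state(); print(s['t'],s['tool_pos'],s['orientation'],s['force'])
for n in ('scene','top'):
    p,d,c=cam(n); save(p,n+'1.png'); W=cloud(d,c); np.savez('/tmp/'+n,p=p,W=W)
    print(n,c['origin'],c['orientation'])
E
```

```text
0.0 [0.20480181 0.56339407 0.23160983] [-5.45074821e-01 -3.09346031e+00  2.76525410e-03] [ 0.77968842 -0.8606724   0.76432241]
scene [ 0.15523349 -0.48322255  0.86068322] [ 0.69671204 -0.21289156 -0.61298216]
top [0.42387388 0.05041805 1.40169496] [ 0.06486589 -0.06940244 -1.56639378]
```

View pics/scene1.png

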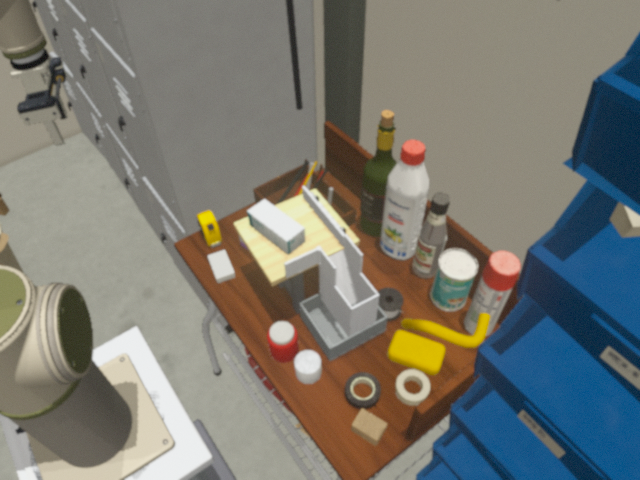

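View pics/top1.png

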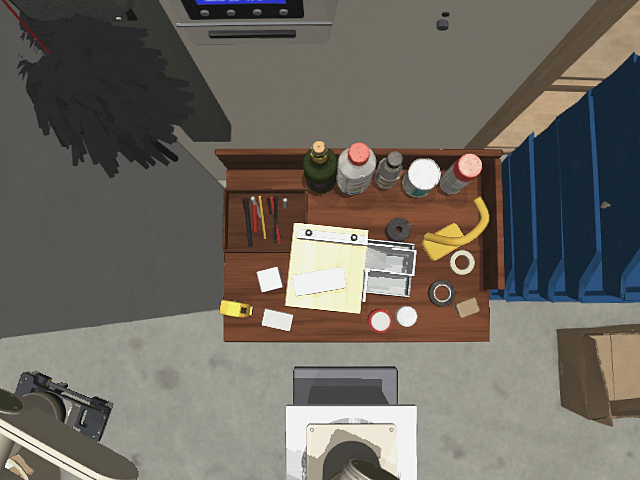

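The scene view shows the ledge (around 300,230) with the white carton at (276,225), the fence at (335,225) and the chute and tray at (345,300). In the top view the carton is at (320,281), the fence runs along (330,237), and the gap and chute are at (390,257).

```bash
python3 - <<'E'
from h import *
for n in ('top','scene'):
    f=np.load(f'/tmp/{n}.npz'); p,W=f['p'],f['W']
    x,y,z=W[...,0],W[...,1],W[...,2]; hs=cv2.cvtColor(p,cv2.COLOR_RGB2HSV)
    reg=(x>.3)&(x<.75)&(y>-.2)&(y<.3)
    print(n,np.histogram(z[reg],bins=np.arange(-.01,.26,.01)))
    def rect(m,h,name):
        m=cv2.morphologyEx(m.astype(np.uint8),cv2.MORPH_OPEN,np.ones((2,2)))
        k,l,st,ce=cv2.connectedComponentsWithStats(m)
        for i in range(1,k):
            if st[i,4]>60:
                q=W[l==i]; r=cv2.minAreaRect((q[:,:2]*1000).astype(np.float32)); print(name,st[i,4],np.round(r[0],1),np.round(r[1],1),round(r[2],1),'z',np.median(q[:,2]).round(4), 'uv',ce[i].round())
    rect(reg&(abs(z-.15)<.012)&(hs[...,1]>40),.15,'ledge')
    rect(reg&(z>.17)&(z<.2)&(hs[...,1]<60),.19,'high')
E
python3 - <<'E'
import sys; sys.path.insert(0,'.')
from h import *
p=cv2.imread('pics/top1.png')[215:325,270:430]; cv2.imwrite('pics/topc.png',cv2.resize(p,None,fx=5,fy=5,interpolation=cv2.INTER_CUBIC))
E
```

```text
top (array([11333,  9156,   923,   553,   915,  1287,   980,   764,   541,
         369,   402,  1027,   443,   418,  1081,  3691,  1770,   234,
         426,  1323,   514,   216,   330,   138,   128,   105]), array([-0.01,  0.  ,  0.01,  0.02,  0.03,  0.04,  0.05,  0.06,  0.07,
        0.08,  0.09,  0.1 ,  0.11,  0.12,  0.13,  0.14,  0.15,  0.16,
        0.17,  0.18,  0.19,  0.2 ,  0.21,  0.22,  0.23,  0.24,  0.25]))
ledge 1188 [456.8  30.2] [111.8 152.3] 84.2 z nan uv [347. 277.]
high 105 [690.6 -23.7] [31.9 96. ] 26.0 z 0.1757 uv [357. 178.]
high 223 [538.   37.5] [ 19.1 163.5] 0.3 z nan uv [333. 241.]
high 65 [527.8 -72.8] [12.  72.9] 7.0 z 0.1767 uv [382. 246.]
high 1094 [449.2  70.4] [ 43.2 111.5] 10.4 z nan uv [320. 282.]
high 151 [438.  -55.1] [61.8 72.9] 85.3 z 0.1833 uv [371. 280.]
scene (array([ 8048, 10650,  1634,  1311,  1979,  2129,  1211,  1204,  1325,
         951,  1044,  1951,  1091,  1117,  1613,  2401,  2933,   954,
        1026,  1443,  1072,   378,   512,   274,   238,   241]), array([-0.01,  0.  ,  0.01,  0.02,  0.03,  0.04,  0.05,  0.06,  0.07,
        0.08,  0.09,  0.1 ,  0.11,  0.12,  0.13,  0.14,  0.15,  0.16,
        0.17,  0.18,  0.19,  0.2 ,  0.21,  0.22,  0.23,  0.24,  0.25]))
ledge 165 [731.7 166. ] [172.1  28.5] 73.2 z nan uv [358. 147.]
ledge 201 [681.8  56.5] [24.3 71.2] 2.0 z 0.1492 uv [375. 187.]
ledge 356 [625.6  97.8] [295.7  57.2] 64.2 z nan uv [338. 218.]
ledge 3337 [461.5  57. ] [166.  152.1] 83.8 z nan uv [289. 240.]
ledge 342 [ 729.3 -155.8] [151.4  51.6] 80.0 z 0.1396 uv [467. 236.]
ledge 69 [691.8 -85.6] [ 8.2 25.7] 6.4 z 0.1522 uv [430. 226.]
high 467 [759.9  -2.4] [181.7  58. ] 15.0 z nan uv [407. 198.]
high 494 [601.3  59.2] [325.2  65.5] 72.2 z nan uv [335. 225.]
high 1437 [446.  78.] [72.9 99.9] 27.2 z nan uv [277. 224.]
high 173 [770.2 -61. ] [167.2  27.2] 24.4 z 0.1799 uv [439. 215.]
high 470 [461.9 -25.5] [72.  85.8] 47.9 z nan uv [311. 260.]
```

View pics/topc.png

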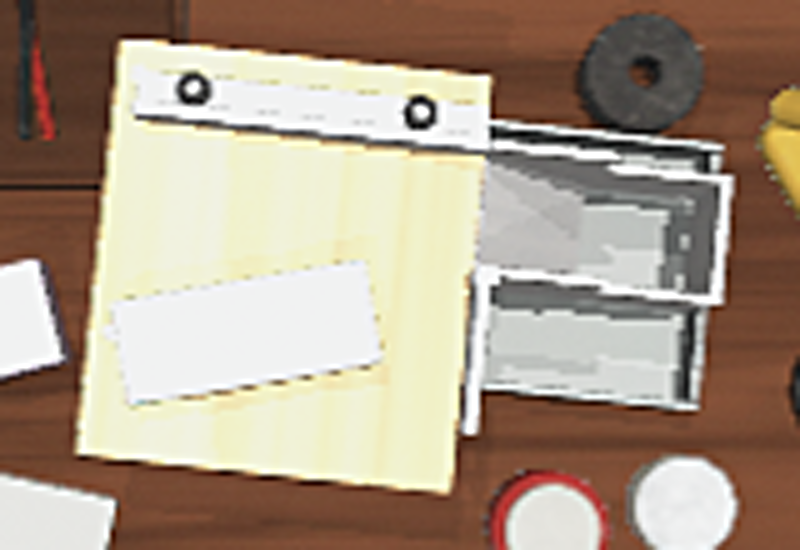

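The crop shows the ledge corners at (120,40), (492,75), (450,492) and (78,455). The carton's top corners are at (112,300), (365,260), (382,360) and (133,405). The dark fence-face line runs (135,118)–(490,152), and the wing's top edge runs from (485,268) to (470,432).

```bash
cat >> h.py <<'E'
def cast(uv,c,h):
    n=cv2.undistortPoints(np.array(uv,float)[:,None],np.array(c['intrinsics'],float),np.array(c['dist'],float))[:,0]
    D=np.stack([n[:,0],-n[:,1],-np.ones(len(n))],1)@R(c).T; o=np.array(c['origin'])
    return o+D*((h-o[2])/D[:,2])[:,None]
E
python3 - <<'E'
from h import *
c=robot.get_calibration('top')
f=lambda a,h: cast(np.array(a)/5+[270-.4,215-.4],c,h)[:,:2]
L=f([(120,40),(492,75),(450,492),(78,455)],.15)
print((L*1000).round()); 
ex=(L[0]+L[1]-L[2]-L[3]); ex/=np.linalg.norm(ex); ey=L[0]+L[3]-L[1]-L[2]; ey/=np.linalg.norm(ey)
print('size',np.linalg.norm(L[0]-L[1]),np.linalg.norm(L[1]-L[2]),'yaws',np.arctan2(ex[1],ex[0]),np.arctan2(-ey[0],ey[1]))
yaw=(np.arctan2(ex[1],ex[0])+np.arctan2(-ey[0],ey[1]))/2
ex=np.array([np.cos(yaw),np.sin(yaw)]);ey=np.array([-ex[1],ex[0]])
O=L.mean(0)-ey*.0825-ex*(-.0175); print('yaw',yaw,'lip',O)
l=lambda a,h:(np.stack([(f(a,h)-O)@ex,(f(a,h)-O)@ey],1)*1000).round(1)
C=[(112,300),(365,260),(382,360),(133,405)]
w=f(C,.19);print('carton world',w.mean(0),'ledge',l(C,.19).tolist(),'mid',l(C,.19).mean(0))
print('yaw C',np.arctan2(-(w[0]+w[3]-w[1]-w[2])[0],(w[0]+w[3]-w[1]-w[2])[1]))
print('fence base',l([(135,118),(490,152)],.15).tolist(),'at .18',l([(135,113),(490,147)],.18).tolist())
print('wing',l([(485,268),(470,432)],.188).tolist())
E
```

```text
[[579. 130.]
 [564. -34.]
 [381. -16.]
 [397. 147.]]
size 0.16494724876350794 0.184020780007609 yaws -0.09674441929940715 -0.09305381287371184
yaw -0.09489911608655949 lip [ 0.49012962 -0.02701307]
carton world [0.45035209 0.07213806] ledge [[-41.5, 153.7], [-14.1, 48.5], [-55.6, 37.3], [-84.8, 140.3]] mid [-49.    94.95]
yaw C 0.17120433325014436
fence base [[40.2, 154.6], [40.6, -2.4]] at .18 [[39.6, 152.8], [40.0, -0.5]]
wing [[-12.4, -2.7], [-82.2, -2.9]]
```

The ledge measures 165 x 184 mm, as it should. Its yaw is -0.095 with the lip at (0.490, -0.027). The carton is at ledge (-49, 95), turned 0.27 rad, and the fence face is near ledge x +38. I'll push with two open fingers along the carton's long side.

Request:
arm_command:
  targets:
    - {"x": 0.03,"y": -0.08,"z": 0.03,"rz": 0.04,"claw": 90}
    - {"x": 0.06,"y": -0.16,"z": 0.04,"rz": 0.08,"claw": 90}
    - {"x": 0.09,"y": -0.24,"z": 0.04,"rz": 0.127,"claw": 90}
    - {"x": 0.12,"y": -0.32,"z": 0.04,"rz": 0.127,"claw": 90}
    - {"x": 0.15,"y": -0.4,"z": 0.04,"rz": 0.127,"claw": 90}
    - {"x": 0.18,"y": -0.48,"z": 0.04,"rz": 0.127,"claw": 90}
    - {"x": 0.21,"y": -0.56,"z": 0.04,"rz": 0.127,"claw": 90}
    - {"x": 0.24,"y": -0.64,"z": 0.04,"rz": 0.127,"claw": 90}
    - {"x": 0.27,"y": -0.72,"z": 0.04,"rz": 0.127,"claw": 90}
    - {"x": 0.3,"y": -0.8,"z": 0.04,"rz": 0.127,"claw": 90}

```text
schema error: expected keys x, y, z, rx, ry, rz, claw
```

```bash
cat > st.py <<'E'
from h import *
s=robot.read_state(); p=np.array(s['tool_pos']); a=-.0949
ex=np.array([np.cos(a),np.sin(a)]);ey=np.array([-ex[1],ex[0]]); d=p[:2]-[.4901,-.0270]
Rt=cv2.Rodrigues(np.array(s['orientation'],float))[0]
f=np.array(s['force'])
print('t',round(s['t'],2),'tcp',p.round(4),'ledge',(d@ex*1000).round(1),(d@ey*1000).round(1),'yaw(tool y) vs ledge',round(np.arctan2(-Rt[0,1],Rt[1,1])-a,4),'z',Rt[:,2].round(3),'F ledge',(f[:2]@ex).round(2),(f[:2]@ey).round(2),f[2].round(2),'open',round(s['opening'],4))
E
python3 st.py
```

```text
t 0.1 tcp [0.2048 0.5634 0.2317] ledge -339.9 560.7 yaw(tool y) vs ledge -0.2539 z [-0.001 -0.002 -1.   ] F ledge 0.01 -0.12 -0.31 open 0.0931
```

Request:
arm_command:
  targets:
    - {"x": 0.03,"y": -0.08,"z": 0.03,"rx": 0,"ry": 0,"rz": 0.04,"claw": 90}
    - {"x": 0.06,"y": -0.16,"z": 0.04,"rx": 0,"ry": 0,"rz": 0.08,"claw": 90}
    - {"x": 0.09,"y": -0.24,"z": 0.04,"rx": 0,"ry": 0,"rz": 0.127,"claw": 90}
    - {"x": 0.12,"y": -0.32,"z": 0.04,"rx": 0,"ry": 0,"rz": 0.127,"claw": 90}
    - {"x": 0.15,"y": -0.4,"z": 0.04,"rx": 0,"ry": 0,"rz": 0.127,"claw": 90}
    - {"x": 0.18,"y": -0.48,"z": 0.04,"rx": 0,"ry": 0,"rz": 0.127,"claw": 90}
    - {"x": 0.21,"y": -0.56,"z": 0.04,"rx": 0,"ry": 0,"rz": 0.127,"claw": 90}
    - {"x": 0.24,"y": -0.64,"z": 0.04,"rx": 0,"ry": 0,"rz": 0.127,"claw": 90}
    - {"x": 0.27,"y": -0.72,"z": 0.04,"rx": 0,"ry": 0,"rz": 0.127,"claw": 90}
    - {"x": 0.3,"y": -0.8,"z": 0.04,"rx": 0,"ry": 0,"rz": 0.127,"claw": 90}

```text
t: 0.93
tool_pos: [0.3503, 0.1744, 0.2524]
orientation: [0.148, 3.138, 0.0]
force: [1.3, 0.2, 1.0]
opening: 0.0603
gripper_force: 0.0
```

```bash
python3 st.py
```

```text
t 0.93 tcp [0.3503 0.1744 0.2524] ledge -158.3 187.3 yaw(tool y) vs ledge 0.0006 z [ 0.  0. -1.] F ledge 1.26 0.35 0.99 open 0.0603
```

Request:
arm_command:
  targets:
    - {"x": 0.03,"y": -0.08,"z": 0,"rx": 0,"ry": 0,"rz": 0,"claw": 90}
    - {"x": 0.05,"y": -0.15,"z": 0,"rx": 0,"ry": 0,"rz": 0,"claw": 90}
    - {"x": 0.056,"y": -0.18,"z": 0,"rx": 0,"ry": 0,"rz": 0,"claw": 90}
    - {"x": 0.056,"y": -0.18,"z": -0.06,"rx": 0,"ry": 0,"rz": 0,"claw": 90}
    - {"x": 0.056,"y": -0.18,"z": -0.12,"rx": 0,"ry": 0,"rz": 0,"claw": 90}
    - {"x": 0.056,"y": -0.18,"z": -0.16,"rx": 0,"ry": 0,"rz": 0,"claw": 90}
    - {"x": 0.056,"y": -0.18,"z": -0.16,"rx": 0,"ry": 0,"rz": 0,"claw": 90}
    - {"x": 0.056,"y": -0.18,"z": -0.16,"rx": 0,"ry": 0,"rz": 0,"claw": 90}

```text
t: 1.6
tool_pos: [0.3773, 0.0862, 0.1718]
orientation: [-0.149, -3.135, 0.001]
force: [0.0, -0.0, 1.1]
opening: 0.0603
gripper_force: 0.0
```

```bash
python3 st.py
```

```text
t 1.6 tcp [0.3773 0.0862 0.1718] ledge -123.0 102.0 yaw(tool y) vs ledge 0.0 z [-0.003 -0.    -1.   ] F ledge 0.04 -0.01 1.12 open 0.0603
```

Request:
arm_command:
  targets:
    - {"x": 0.019,"y": -0.01,"z": 0,"rx": 0,"ry": 0,"rz": 0,"claw": 90}
    - {"x": 0.038,"y": -0.02,"z": 0,"rx": 0,"ry": 0,"rz": 0,"claw": 90}
    - {"x": 0.048,"y": -0.021,"z": 0,"rx": 0,"ry": 0,"rz": 0,"claw": 90}
    - {"x": 0.058,"y": -0.022,"z": 0,"rx": 0,"ry": 0,"rz": 0,"claw": 90}
    - {"x": 0.068,"y": -0.023,"z": 0,"rx": 0,"ry": 0,"rz": 0,"claw": 90}
    - {"x": 0.078,"y": -0.024,"z": 0,"rx": 0,"ry": 0,"rz": 0,"claw": 90}
    - {"x": 0.088,"y": -0.025,"z": 0,"rx": 0,"ry": 0,"rz": 0,"claw": 90}
    - {"x": 0.098,"y": -0.026,"z": 0,"rx": 0,"ry": 0,"rz": 0,"claw": 90}
    - {"x": 0.108,"y": -0.027,"z": 0,"rx": 0,"ry": 0,"rz": 0,"claw": 90}

```text
t: 2.35
tool_pos: [0.4328, 0.0729, 0.1726]
orientation: [-0.149, -3.138, -0.0]
force: [-1.0, 0.2, 0.3]
opening: 0.0603
gripper_force: 0.3
```

```bash
python3 st.py
```

```text
t 2.35 tcp [0.4328 0.0729 0.1726] ledge -66.5 94.0 yaw(tool y) vs ledge 0.0003 z [-0.  0. -1.] F ledge -0.98 0.1 0.29 open 0.0603
```

Request:
arm_command:
  targets:
    - {"x": 0.008,"y": -0.0008,"z": 0,"rx": 0,"ry": 0,"rz": 0,"claw": 90}
    - {"x": 0.016,"y": -0.0015,"z": 0,"rx": 0,"ry": 0,"rz": 0,"claw": 90}
    - {"x": 0.024,"y": -0.0023,"z": 0,"rx": 0,"ry": 0,"rz": 0,"claw": 90}
    - {"x": 0.032,"y": -0.003,"z": 0,"rx": 0,"ry": 0,"rz": 0,"claw": 90}
    - {"x": 0.04,"y": -0.0038,"z": 0,"rx": 0,"ry": 0,"rz": 0,"claw": 90}
    - {"x": 0.048,"y": -0.0045,"z": 0,"rx": 0,"ry": 0,"rz": 0,"claw": 90}
    - {"x": 0.056,"y": -0.0053,"z": 0,"rx": 0,"ry": 0,"rz": 0,"claw": 90}
    - {"x": 0.064,"y": -0.006,"z": 0,"rx": 0,"ry": 0,"rz": 0,"claw": 90}

```text
t: 3.02
tool_pos: [0.4648, 0.0697, 0.1726]
orientation: [-0.149, -3.138, 0.0]
force: [-0.5, 0.1, 0.5]
opening: 0.06
gripper_force: 0.6
```

```bash
python3 st.py; python3 - <<'E'
from h import *
p,d,c=cam('scene'); save(cv2.resize(p[150:350,200:420],None,fx=3,fy=3,interpolation=cv2.INTER_CUBIC),'s2.png')
E
```

```text
t 3.02 tcp [0.4648 0.0697 0.1726] ledge -34.4 93.9 yaw(tool y) vs ledge 0.0001 z [-0. -0. -1.] F ledge -0.51 0.08 0.54 open 0.06
```

View pics/s2.png

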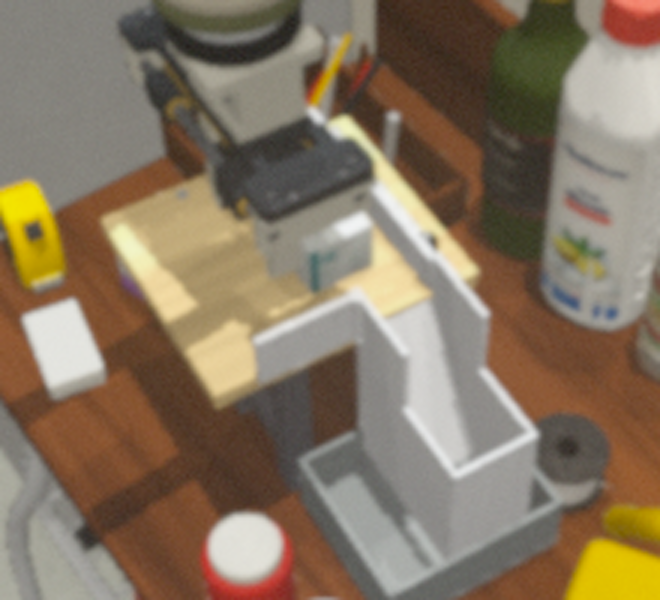

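The picture shows the carton's end at (340,250), squared up under the gripper and still short of the fence (430,250). From here I'll feel for the fence.

Request:
arm_command:
  targets:
    - {"x": 0.005,"y": -0.0005,"z": 0,"rx": 0,"ry": 0,"rz": 0,"claw": 90}
    - {"x": 0.01,"y": -0.001,"z": 0,"rx": 0,"ry": 0,"rz": 0,"claw": 90}
    - {"x": 0.014,"y": -0.0013,"z": 0,"rx": 0,"ry": 0,"rz": 0,"claw": 90}
    - {"x": 0.018,"y": -0.0017,"z": 0,"rx": 0,"ry": 0,"rz": 0,"claw": 90}
    - {"x": 0.021,"y": -0.002,"z": 0,"rx": 0,"ry": 0,"rz": 0,"claw": 90}

```text
t: 3.48
tool_pos: [0.4751, 0.0688, 0.1726]
orientation: [0.149, 3.138, -0.0]
force: [-0.1, -0.0, -0.2]
opening: 0.0602
gripper_force: 0.3
```

```bash
python3 st.py
```

```text
t 3.48 tcp [0.4751 0.0688 0.1726] ledge -24.0 93.9 yaw(tool y) vs ledge 0.0001 z [ 0. -0. -1.] F ledge -0.09 -0.03 -0.22 open 0.0602
```

Request:
arm_command:
  targets:
    - {"x": 0.003,"y": -0.0003,"z": 0,"rx": 0,"ry": 0,"rz": 0,"claw": 90}
    - {"x": 0.006,"y": -0.0006,"z": 0,"rx": 0,"ry": 0,"rz": 0,"claw": 90}
    - {"x": 0.009,"y": -0.0009,"z": 0,"rx": 0,"ry": 0,"rz": 0,"claw": 90}

```text
t: 3.73
tool_pos: [0.4795, 0.0683, 0.1726]
orientation: [-0.149, -3.138, 0.0]
force: [-0.5, -0.6, -1.4]
opening: 0.06
gripper_force: 0.2
```

Request:
arm_command:
  targets:
    - {"x": 0.002,"y": -0.0002,"z": 0,"rx": 0,"ry": 0,"rz": 0,"claw": 90}
    - {"x": 0.002,"y": -0.0002,"z": 0,"rx": 0,"ry": 0,"rz": 0,"claw": 90}

```text
t: 3.9
tool_pos: [0.4806, 0.0682, 0.1727]
orientation: [0.149, 3.138, -0.0]
force: [0.4, 0.1, 0.3]
opening: 0.0601
gripper_force: 0.0
```

```bash
python3 st.py
```

```text
t 3.9 tcp [0.4806 0.0682 0.1727] ledge -18.5 93.9 yaw(tool y) vs ledge 0.0001 z [ 0. -0. -1.] F ledge 0.42 0.13 0.35 open 0.0601
```

Still free. I'll go on in 1 mm steps.

Request:
arm_command:
  targets:
    - {"x": 0.002,"y": -0.0002,"z": 0,"rx": 0,"ry": 0,"rz": 0,"claw": 90}
    - {"x": 0.004,"y": -0.0004,"z": 0,"rx": 0,"ry": 0,"rz": 0,"claw": 90}

```text
t: 4.07
tool_pos: [0.4824, 0.0681, 0.1727]
orientation: [-0.149, -3.138, 0.0]
force: [-0.2, -0.3, 0.1]
opening: 0.0602
gripper_force: 0.3
```

Request:
arm_command:
  targets:
    - {"x": 0.002,"y": -0.0002,"z": 0,"rx": 0,"ry": 0,"rz": 0,"claw": 90}
    - {"x": 0.002,"y": -0.0002,"z": 0,"rx": 0,"ry": 0,"rz": 0,"claw": 90}

```text
t: 4.23
tool_pos: [0.4833, 0.068, 0.1726]
orientation: [-0.149, -3.138, -0.0]
force: [-3.3, 1.1, 2.1]
opening: 0.0606
gripper_force: 1.2
```

Request:
arm_command:
  targets:
    - {"x": 0.001,"y": -0.0001,"z": 0,"rx": 0,"ry": 0,"rz": 0,"claw": 90}
    - {"x": 0.001,"y": -0.0001,"z": 0,"rx": 0,"ry": 0,"rz": 0,"claw": 90}

```text
t: 4.4
tool_pos: [0.4833, 0.068, 0.1727]
orientation: [-0.149, -3.137, -0.0]
force: [-5.9, 1.0, 4.0]
opening: 0.0603
gripper_force: 2.8
```

```bash
python3 st.py; python3 - <<'E'
from h import *
print(robot.read_state()['wrist_torque'])
p,d,c=cam('wrist'); save(p,'w1.png')
E
```

```text
t 4.4 tcp [0.4833 0.068  0.1727] ledge -15.7 93.9 yaw(tool y) vs ledge 0.0 z [-0.001  0.    -1.   ] F ledge -5.99 0.47 4.03 open 0.0603
[ 0.01007694  0.84396054 -0.21397002]
```

View pics/w1.png

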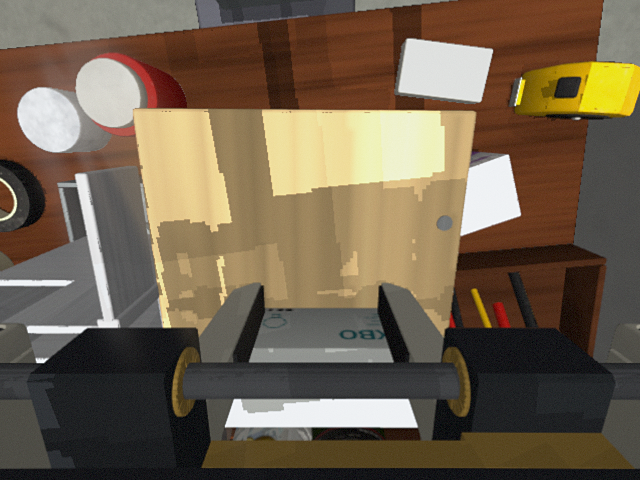

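The wrist view shows the carton between the fingers with its top edge at (225–418, 430), square to the gripper. The push force is 6 N, so it is flat on the fence (face at ledge x about 37). I'll back off, and check q6 and the clearances for the next step.

Request:
arm_command:
  targets:
    - {"x": -0.006,"y": 0.0006,"z": 0,"rx": 0,"ry": 0,"rz": 0,"claw": 90}
    - {"x": -0.02,"y": 0.002,"z": 0,"rx": 0,"ry": 0,"rz": 0,"claw": 90}
    - {"x": -0.05,"y": 0.005,"z": 0,"rx": 0,"ry": 0,"rz": 0,"claw": 90}
    - {"x": -0.06,"y": 0.006,"z": 0.06,"rx": 0,"ry": 0,"rz": 0,"claw": 90}
    - {"x": -0.06,"y": 0.006,"z": 0.14,"rx": 0,"ry": 0,"rz": 0,"claw": 200}
    - {"x": -0.06,"y": 0.006,"z": 0.16,"rx": 0,"ry": 0,"rz": 0,"claw": 255}

```text
t: 4.95
tool_pos: [0.4552, 0.0711, 0.2584]
orientation: [0.148, 3.131, 0.001]
force: [1.6, 0.3, 1.1]
opening: 0.0515
gripper_force: 0.0
```

```bash
python3 st.py; python3 - <<'E'
from h import *
print(np.round(robot.read_state()['q'],3))
for n in('top','scene'):
    W=np.load(f'/tmp/{n}.npz')['W']; x,y,z=W[...,0],W[...,1],W[...,2]
    for a,b in ((.5,.56),(.56,.6),(.6,.64),(.64,.68)):
        for y0 in (0,.05,.1,.15,.2):
            m=(x>a)&(x<b)&(y>y0)&(y<y0+.05); 
            if m.sum(): print(n,a,y0,np.percentile(z[m],[98,100]).round(3),end=' | ')
        print()
E
```

```text
t 4.95 tcp [0.4552 0.0711 0.2584] ledge -44.0 94.3 yaw(tool y) vs ledge 0.0004 z [ 0.007  0.    -1.   ] F ledge 1.59 0.44 1.09 open 0.0515
[ 0.044 -0.272  1.825 -0.     1.581 -1.433]
top 0.5 0 [0.181 0.184] | top 0.5 0.05 [0.181 0.183] | top 0.5 0.1 [0.179 0.185] | top 0.5 0.15 [0.047 0.051] | top 0.5 0.2 [0.048 0.051] | 
top 0.56 0 [0.153 0.155] | top 0.56 0.05 [0.159 0.165] | top 0.56 0.1 [0.155 0.162] | top 0.56 0.15 [0.079 0.089] | top 0.56 0.2 [0.074 0.079] | 
top 0.6 0 [0.005 0.009] | top 0.6 0.05 [0.004 0.008] | top 0.6 0.1 [0.047 0.052] | top 0.6 0.15 [0.135 0.144] | top 0.6 0.2 [0.13  0.141] | 
top 0.64 0 [0.221 0.237] | top 0.64 0.05 [0.18  0.184] | top 0.64 0.1 [0.048 0.05 ] | top 0.64 0.15 [0.133 0.142] | top 0.64 0.2 [0.116 0.132] | 
scene 0.5 0 [0.181 0.183] | scene 0.5 0.05 [0.181 0.183] | scene 0.5 0.1 [0.181 0.182] | scene 0.5 0.2 [0.041 0.041] | 
scene 0.56 0 [0.153 0.156] | scene 0.56 0.05 [0.157 0.163] | scene 0.56 0.1 [0.155 0.163] | scene 0.56 0.2 [0.079 0.081] | 
scene 0.6 0 [0.003 0.005] | scene 0.6 0.05 [0.003 0.003] | scene 0.6 0.1 [0.048 0.048] | scene 0.6 0.15 [0.14  0.141] | scene 0.6 0.2 [0.135 0.14 ] | 
scene 0.64 0 [0.231 0.246] | scene 0.64 0.05 [0.182 0.19 ] | scene 0.64 0.1 [0.048 0.1  ] | scene 0.64 0.15 [0.094 0.139] | scene 0.64 0.2 [0.079 0.136] |
```

Request:
arm_command:
  targets:
    - {"x": 0.02,"y": 0.03,"z": 0,"rx": 0,"ry": 0,"rz": -0.06,"claw": 255}
    - {"x": 0.04,"y": 0.06,"z": 0,"rx": 0,"ry": 0,"rz": -0.12,"claw": 255}
    - {"x": 0.06,"y": 0.09,"z": 0,"rx": 0,"ry": 0,"rz": -0.18,"claw": 255}
    - {"x": 0.08,"y": 0.12,"z": 0,"rx": 0,"ry": 0,"rz": -0.24,"claw": 255}
    - {"x": 0.1,"y": 0.144,"z": 0,"rx": 0,"ry": 0,"rz": -0.3,"claw": 255}
    - {"x": 0.128,"y": 0.144,"z": 0,"rx": 0,"ry": 0,"rz": -0.36,"claw": 255}
    - {"x": 0.128,"y": 0.144,"z": 0,"rx": 0,"ry": 0,"rz": -0.42,"claw": 255}
    - {"x": 0.128,"y": 0.144,"z": 0,"rx": 0,"ry": 0,"rz": -0.48,"claw": 255}
    - {"x": 0.128,"y": 0.144,"z": 0,"rx": 0,"ry": 0,"rz": -0.54,"claw": 255}
    - {"x": 0.128,"y": 0.144,"z": 0,"rx": 0,"ry": 0,"rz": -0.6,"claw": 255}

```text
t: 5.78
tool_pos: [0.5179, 0.143, 0.2527]
orientation: [1.902, 2.5, 0.001]
force: [-0.3, -0.1, 0.1]
opening: 0.0007
gripper_force: 0.0
```

Request:
arm_command:
  targets:
    - {"x": 0,"y": 0,"z": 0,"rx": 0,"ry": 0,"rz": -0.06,"claw": 255}
    - {"x": 0,"y": 0,"z": 0,"rx": 0,"ry": 0,"rz": -0.12,"claw": 255}
    - {"x": 0,"y": 0,"z": 0,"rx": 0,"ry": 0,"rz": -0.185,"claw": 255}
    - {"x": 0,"y": 0,"z": 0,"rx": 0,"ry": 0,"rz": -0.185,"claw": 255}
    - {"x": 0,"y": 0,"z": 0,"rx": 0,"ry": 0,"rz": -0.185,"claw": 255}

```text
t: 6.2
tool_pos: [0.5178, 0.1429, 0.2528]
orientation: [2.319, 2.118, 0.001]
force: [-0.0, -0.3, -1.2]
opening: 0.0009
gripper_force: 0.0
```

```bash
python3 st.py; python3 - <<'E'
from h import *
p,d,c=cam('wrist'); save(p,'w2.png')
E
```

```text
t 6.2 tcp [0.5178 0.1429 0.2528] ledge 11.5 171.8 yaw(tool y) vs ledge -1.5664 z [ 0.001  0.    -1.   ] F ledge 0.02 -0.26 -1.18 open 0.0009
```

View pics/w2.png

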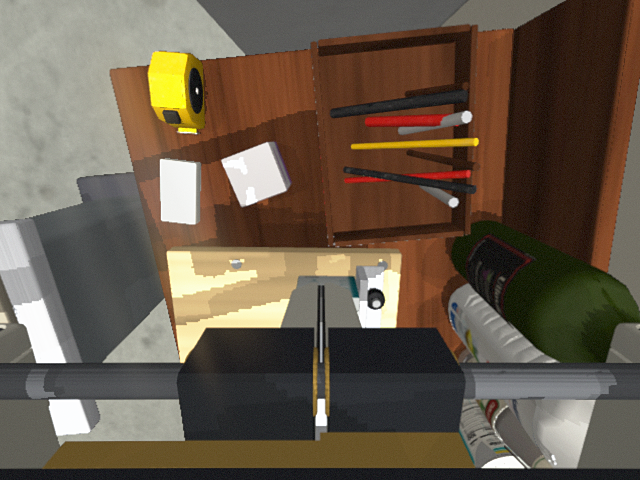

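The wrist view shows the ledge's far (+y) edge at row 250, and the carton's end edge at (298–357, 278) against the fence at (362, 280). I'll check that end by casting rays.

```bash
python3 - <<'E'
from h import *
c=robot.get_calibration('wrist'); a=-.0949
ex=np.array([np.cos(a),np.sin(a)]);ey=np.array([-ex[1],ex[0]])
for uv,h in (([(298,278),(357,278)],.19),([(167,250),(400,252)],.15),([(362,280)],.18)):
    q=cast(uv,c,h)[:,:2]-[.4901,-.0270]; print((np.stack([q@ex,q@ey],1)*1000).round(1).tolist())
print(c['origin'])
E
```

```text
[[-3.5, 162.7], [36.2, 162.9]]
[[-107.7, 168.9], [73.5, 168.2]]
[[40.9, 157.2]]
[0.52525947 0.2234429  0.40482646]
```

The 59 px width matches 45 mm at z=0.15, so that edge is the bottom of the end face, at ledge y of about 146. The fingers are clear of it, so I'll lower them and approach.

Request:
arm_command:
  targets:
    - {"x": 0.004,"y": 0,"z": -0.06,"rx": 0,"ry": 0,"rz": -0.002,"claw": 255}
    - {"x": 0.004,"y": 0,"z": -0.12,"rx": 0,"ry": 0,"rz": -0.002,"claw": 255}
    - {"x": 0.004,"y": 0,"z": -0.161,"rx": 0,"ry": 0,"rz": -0.002,"claw": 255}
    - {"x": 0.004,"y": 0,"z": -0.161,"rx": 0,"ry": 0,"rz": -0.002,"claw": 255}
    - {"x": 0.003,"y": -0.01,"z": -0.161,"rx": 0,"ry": 0,"rz": -0.002,"claw": 255}
    - {"x": 0.002,"y": -0.02,"z": -0.161,"rx": 0,"ry": 0,"rz": -0.002,"claw": 255}
    - {"x": 0.001,"y": -0.03,"z": -0.161,"rx": 0,"ry": 0,"rz": -0.002,"claw": 255}
    - {"x": 0,"y": -0.04,"z": -0.161,"rx": 0,"ry": 0,"rz": -0.002,"claw": 255}

```text
t: 6.92
tool_pos: [0.5191, 0.1225, 0.1744]
orientation: [2.326, 2.109, 0.005]
force: [0.4, 2.3, 1.6]
opening: 0.0006
gripper_force: 0.7
```

```bash
python3 st.py
```

```text
t 6.92 tcp [0.5191 0.1225 0.1744] ledge 14.7 151.6 yaw(tool y) vs ledge -1.5734 z [ 0.003  0.001 -1.   ] F ledge 0.2 2.29 1.61 open 0.0006
```

Request:
arm_command:
  targets:
    - {"x": -0.0008,"y": -0.008,"z": 0,"rx": 0,"ry": 0,"rz": 0,"claw": 255}
    - {"x": -0.0016,"y": -0.016,"z": 0,"rx": 0,"ry": 0,"rz": 0,"claw": 255}
    - {"x": -0.0024,"y": -0.024,"z": 0,"rx": 0,"ry": 0,"rz": 0,"claw": 255}
    - {"x": -0.0032,"y": -0.032,"z": 0,"rx": 0,"ry": 0,"rz": 0,"claw": 255}
    - {"x": -0.004,"y": -0.04,"z": 0,"rx": 0,"ry": 0,"rz": 0,"claw": 255}

```text
t: 7.33
tool_pos: [0.5159, 0.1025, 0.1723]
orientation: [2.327, 2.11, 0.0]
force: [-0.1, 1.4, 1.2]
opening: 0.0005
gripper_force: 0.7
```

```bash
python3 st.py
```

```text
t 7.33 tcp [0.5159 0.1025 0.1723] ledge 13.4 131.4 yaw(tool y) vs ledge -1.5738 z [ 0.  0. -1.] F ledge -0.25 1.4 1.18 open 0.0005
```

Request:
arm_command:
  targets:
    - {"x": -0.0008,"y": -0.008,"z": 0,"rx": 0,"ry": 0,"rz": 0,"claw": 255}
    - {"x": -0.0014,"y": -0.014,"z": 0,"rx": 0,"ry": 0,"rz": 0,"claw": 255}
    - {"x": -0.002,"y": -0.02,"z": 0,"rx": 0,"ry": 0,"rz": 0,"claw": 255}
    - {"x": -0.0026,"y": -0.026,"z": 0,"rx": 0,"ry": 0,"rz": 0,"claw": 255}
    - {"x": -0.0032,"y": -0.032,"z": 0,"rx": 0,"ry": 0,"rz": 0,"claw": 255}
    - {"x": -0.0038,"y": -0.038,"z": 0,"rx": 0,"ry": 0,"rz": 0,"claw": 255}
    - {"x": -0.0044,"y": -0.044,"z": 0,"rx": 0,"ry": 0,"rz": 0,"claw": 255}

```text
t: 7.92
tool_pos: [0.5136, 0.0806, 0.1721]
orientation: [-2.327, -2.11, 0.0]
force: [0.3, 1.7, 1.2]
opening: 0.0006
gripper_force: 0.6
```

```bash
python3 st.py; python3 - <<'E'
from h import *
p,d,c=cam('scene'); save(cv2.resize(p[150:350,200:420],None,fx=3,fy=3,interpolation=cv2.INTER_CUBIC),'s3.png')
E
```

```text
t 7.92 tcp [0.5136 0.0806 0.1721] ledge 13.2 109.4 yaw(tool y) vs ledge -1.5739 z [-0. -0. -1.] F ledge 0.09 1.73 1.15 open 0.0006
```

View pics/s3.png

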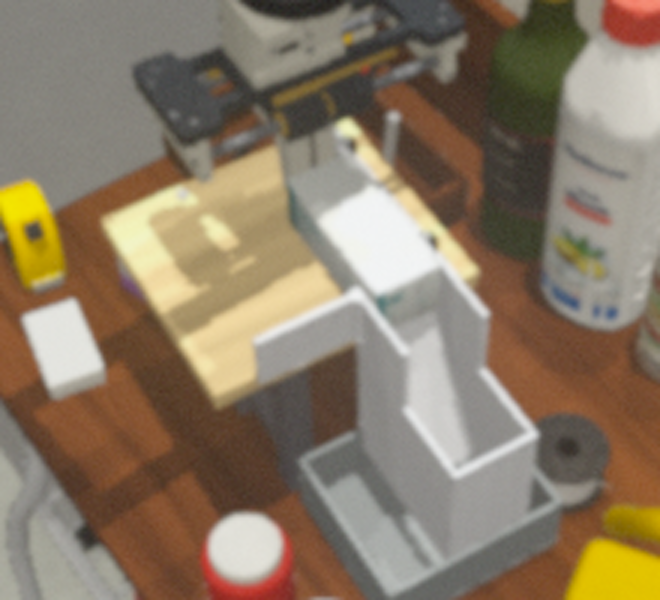

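The carton's leading end (400,295) is entering the gap, flat on the fence. I'll keep pushing.

Request:
arm_command:
  targets:
    - {"x": -0.0008,"y": -0.008,"z": 0,"rx": 0,"ry": 0,"rz": 0,"claw": 255}
    - {"x": -0.0016,"y": -0.016,"z": 0,"rx": 0,"ry": 0,"rz": 0,"claw": 255}
    - {"x": -0.0024,"y": -0.024,"z": 0,"rx": 0,"ry": 0,"rz": 0,"claw": 255}
    - {"x": -0.0032,"y": -0.032,"z": 0,"rx": 0,"ry": 0,"rz": 0,"claw": 255}
    - {"x": -0.004,"y": -0.04,"z": 0,"rx": 0,"ry": 0,"rz": 0,"claw": 255}

```text
t: 8.38
tool_pos: [0.5115, 0.0604, 0.172]
orientation: [-2.328, -2.11, 0.0]
force: [-0.4, 0.9, -0.2]
opening: 0.0005
gripper_force: 0.3
```

Request:
arm_command:
  targets:
    - {"x": -0.0008,"y": -0.008,"z": 0,"rx": 0,"ry": 0,"rz": 0,"claw": 255}
    - {"x": -0.0016,"y": -0.016,"z": 0,"rx": 0,"ry": 0,"rz": 0,"claw": 255}
    - {"x": -0.0024,"y": -0.024,"z": 0,"rx": 0,"ry": 0,"rz": 0,"claw": 255}
    - {"x": -0.0032,"y": -0.032,"z": 0,"rx": 0,"ry": 0,"rz": 0,"claw": 255}
    - {"x": -0.004,"y": -0.04,"z": 0,"rx": 0,"ry": 0,"rz": 0,"claw": 255}

```text
t: 8.8
tool_pos: [0.5096, 0.0405, 0.1721]
orientation: [-2.328, -2.11, -0.0]
force: [-0.1, 0.7, -0.1]
opening: 0.0001
gripper_force: 0.3
```

```bash
python3 st.py
```

```text
t 8.8 tcp [0.5096 0.0405 0.1721] ledge 13.1 69.0 yaw(tool y) vs ledge -1.574 z [ 0.  0. -1.] F ledge -0.2 0.72 -0.13 open 0.0001
```

Request:
arm_command:
  targets:
    - {"x": -0.0006,"y": -0.006,"z": 0,"rx": 0,"ry": 0,"rz": 0,"claw": 255}
    - {"x": -0.0012,"y": -0.012,"z": 0,"rx": 0,"ry": 0,"rz": 0,"claw": 255}
    - {"x": -0.0018,"y": -0.018,"z": 0,"rx": 0,"ry": 0,"rz": 0,"claw": 255}
    - {"x": -0.0024,"y": -0.024,"z": 0,"rx": 0,"ry": 0,"rz": 0,"claw": 255}
    - {"x": -0.003,"y": -0.03,"z": 0,"rx": 0,"ry": 0,"rz": 0,"claw": 255}
    - {"x": -0.003,"y": -0.03,"z": 0,"rx": 0,"ry": 0,"rz": 0,"claw": 255}
    - {"x": -0.003,"y": -0.03,"z": 0,"rx": 0,"ry": 0,"rz": 0,"claw": 255}
    - {"x": -0.003,"y": -0.03,"z": 0,"rx": 0,"ry": 0,"rz": 0,"claw": 255}

```text
t: 9.47
tool_pos: [0.5081, 0.0259, 0.1721]
orientation: [-2.328, -2.11, 0.0]
force: [-0.4, -0.5, 0.4]
opening: 0.0005
gripper_force: 0.0
```

```bash
python3 st.py; python3 - <<'E'
from h import *
p,d,c=cam('scene'); save(cv2.resize(p[150:350,200:420],None,fx=3,fy=3,interpolation=cv2.INTER_CUBIC),'s4.png')
E
```

```text
t 9.47 tcp [0.5081 0.0259 0.1721] ledge 13.0 54.3 yaw(tool y) vs ledge -1.574 z [-0. -0. -1.] F ledge -0.34 -0.57 0.45 open 0.0005
```

View pics/s4.png

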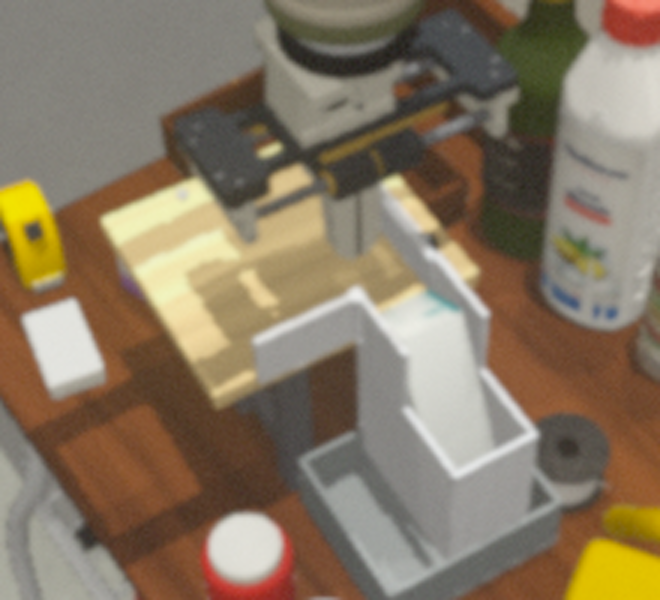

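The carton has tipped onto the slide, with its top at (440,300). I'll raise the tool and check whether it goes on down.

Request:
arm_command:
  targets:
    - {"x": 0,"y": 0,"z": 0.04,"rx": 0,"ry": 0,"rz": 0,"claw": 255}
    - {"x": 0,"y": 0,"z": 0.12,"rx": 0,"ry": 0,"rz": 0,"claw": 255}
    - {"x": 0,"y": 0.06,"z": 0.18,"rx": 0,"ry": 0,"rz": 0,"claw": 255}
    - {"x": 0,"y": 0.12,"z": 0.18,"rx": 0,"ry": 0,"rz": 0,"claw": 255}
    - {"x": 0,"y": 0.12,"z": 0.18,"rx": 0,"ry": 0,"rz": 0,"claw": 255}
    - {"x": 0,"y": 0.12,"z": 0.18,"rx": 0,"ry": 0,"rz": 0,"claw": 255}

```text
t: 10.02
tool_pos: [0.5083, 0.0871, 0.2625]
orientation: [2.324, 2.113, 0.001]
force: [0.1, 0.5, -0.1]
opening: 0.0001
gripper_force: 0.0
```

```bash
python3 - <<'E'
from h import *
p,d,c=cam('scene'); a=p[150:350,200:420]; W=cloud(d,c)
p2,d2,c2=cam('top'); b=p2[215:325,330:430]
A=cv2.resize(a,(440,400)); B=cv2.resize(b,(360,400)); save(np.hstack([A,B]),'s5.png')
E
```

```text
(no output)
```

View pics/s5.png

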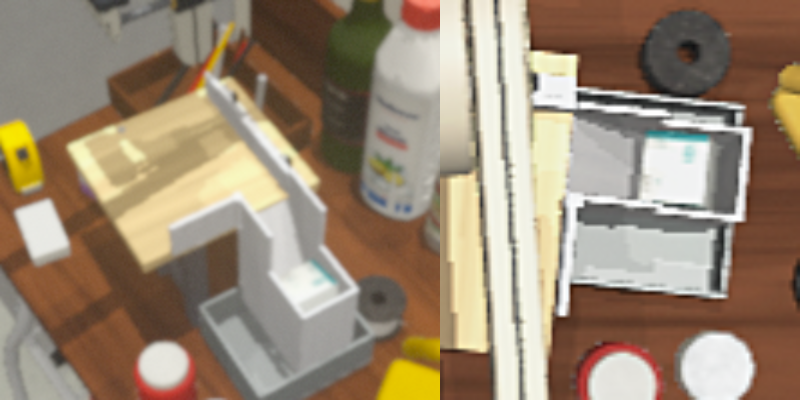

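The carton now stands in the chute shaft with its end face visible ((310,280) left, (675,165) right). I'll measure its height to confirm it rests on the tray floor and is still.

```bash
python3 - <<'E'
from h import *
a=-.0949
ex=np.array([np.cos(a),np.sin(a)]);ey=np.array([-ex[1],ex[0]])
for k in range(2):
    p,d,c=cam('top'); W=cloud(d,c); q=W[...,:2]-[.4901,-.0270]; lx,ly=q@ex,q@ey
    m=(lx>-8)&(lx<32)&(ly<-50)&(ly>-104); z=W[...,2]
    for y0 in range(-104,-50,9): s=m&(ly>y0)&(ly<y0+9); print(y0,np.median(z[s]).round(3),end=' ')
    print(robot.read_state()['t'])
E
```

```text
-104 nan -95 nan -86 nan -77 nan -68 nan -59 nan 10.1667
-104 nan -95 nan -86 nan -77 nan -68 nan -59 nan 10.2167
  return _methods._mean(a, axis=axis, dtype=dtype,
  ret = ret.dtype.type(ret / rcount)
```

Request:
arm_command:
  targets:
    - {"x": 0,"y": 0,"z": 0.02,"rx": 0,"ry": 0,"rz": 0,"claw": 255}
    - {"x": 0,"y": 0,"z": 0.04,"rx": 0,"ry": 0,"rz": 0,"claw": 255}
    - {"x": 0,"y": 0,"z": 0.04,"rx": 0,"ry": 0,"rz": 0,"claw": 255}
    - {"x": 0,"y": 0,"z": 0.04,"rx": 0,"ry": 0,"rz": 0,"claw": 255}
    - {"x": 0,"y": 0,"z": 0.04,"rx": 0,"ry": 0,"rz": 0,"claw": 255}
    - {"x": 0,"y": 0,"z": 0.04,"rx": 0,"ry": 0,"rz": 0,"claw": 255}

```text
t: 10.72
tool_pos: [0.5081, 0.0858, 0.2819]
orientation: [-2.328, -2.11, 0.0]
force: [-0.2, 0.7, 0.1]
opening: 0.0006
gripper_force: 0.0
```

```bash
python3 - <<'E'
from h import *
a=-.0949
ex=np.array([np.cos(a),np.sin(a)]);ey=np.array([-ex[1],ex[0]])
p,d,c=cam('top'); W=cloud(d,c); q=W[...,:2]-[.4901,-.0270]; lx,ly=q@ex,q@ey
m=(lx>-8)&(lx<32)&(ly<-50)&(ly>-104); z=W[...,2]
for y0 in range(-104,-50,9): s=m&(ly>y0)&(ly<y0+9); print(y0,np.median(z[s]).round(3),end=' ')
E
python3 st.py
```

```text
-104 nan -95 nan -86 nan -77 nan -68 nan -59 nan t 10.77 tcp [0.508  0.0858 0.2817] ledge 7.1 114.0 yaw(tool y) vs ledge -1.574 z [-0.001 -0.    -1.   ] F ledge -0.39 0.3 0.74 open 0.0006
  return _methods._mean(a, axis=axis, dtype=dtype,
  ret = ret.dtype.type(ret / rcount)
```

There are no depth readings inside the shaft, so I'll triangulate the teal print from both views instead.

```bash
python3 - <<'E'
from h import *
def ray(n,box):
    p,d,c=cam(n); h=cv2.cvtColor(p,cv2.COLOR_RGB2HSV); u0,u1,v0,v1=box
    m=np.zeros(d.shape,bool); s=h[v0:v1,u0:u1]
    m[v0:v1,u0:u1]=(s[...,0]>78)&(s[...,0]<102)&(s[...,1]>50)
    v,u=np.nonzero(m); uv=[u.mean(),v.mean()]
    a=cast([uv],c,.2)[0]; o=np.array(c['origin']); print(n,len(u),np.round(uv,1)); return o,(a-o)/np.linalg.norm(a-o)
o1,d1=ray('top',(375,412,235,275)); o2,d2=ray('scene',(330,390,260,320))
t=np.linalg.lstsq(np.stack([d1,-d2],1),o2-o1,rcond=None)[0]
P,Q=o1+t[0]*d1,o2+t[1]*d2; print(P.round(4),Q.round(4))
E
```

```text
top 48 [395.6 253.6]
scene 30 [361.5 285.5]
[ 0.5138 -0.0985  0.1197] [ 0.5144 -0.099   0.1198]
```

The carton's upper end is at z≈0.12 m, which fits a 110 mm carton standing on the tray floor. It looks settled, and the arm is clear of everything.

```bash
python3 -c "
from plant import robot
print(robot.close_job())"
```

```text
the job is handed in; nothing more can be done
None
```

The carton was squared against the fence with about 6 N, then pushed through the gap; it now stands upright on the tray floor inside the chute, and the job is handed in at about 11 s with the arm clear and nothing else touched.

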